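Set the shop's music player for the evening

TASK

Set the music player on the shop table for the evening: first turn its bass knob anticlockwise all the way to its end stop, so that it will not boom, then turn the music up by rolling the big ribbed volume wheel exactly three clicks up the sloping panel, away from you. Leave both controls standing there, and do not disturb the soap, the match box or the stamp round the player.

Things in the scene. Friction and masses are not known exactly. Their poses are not given: they have to be found in the camera images.
- music_player: Counter-top music player fixed to the table: a wedge 172 mm deep (x), 326 wide, 155 high at the back; metal panel between wooden cheeks 5 mm proud. Origin: middle of its underside; x to its high back, z up. The panel rises to the back at 35 degrees, its middle 94 mm above the origin. Seen from the front: bass knob 80 mm left of the middle, volume wheel 80 mm right, speaker slots between
- bass_knob_grip (a point): Point on the bass knob's axis, 37 mm out from the panel, where to grip. The knob: a disc 68 mm across, 6 to 14 mm out from the panel, with a bar across it 65 mm long, 14 wide, its top 44 mm out. The point turns with the knob: z square out of the panel, x along the bar, y across it. Friction (0.04 N m) holds the knob where it is left
- bass_knob (a joint): Turn of the bass knob in rad, growing clockwise as seen facing the panel: 0 = anticlockwise end stop (the bar then lies straight up and down the slope, its short white pointer line at the lower, front end), 4.2 = the other stop. It starts between 0.7 and 1.3
- wheel_axle (a point): Centre of the volume wheel, 14 mm below the panel's surface; fixed. x up the slope, y along the axle, z square out of the panel. The black wheel, 36 mm wide, stands half out of a slot. 16 round ribs cross its edge, 22.5 degrees apart: 7 mm thick, centre line 46.5 and crest 50 mm from the axle; drum radius 43 mm between them. A few newtons along its edge roll it over to the next click
- volume_wheel (a joint): Turn of the wheel in rad from where it stood at the start, growing as its exposed edge rolls up the slope. A spring click lets it rest only at multiples of 0.3927 (22.5 degrees, one rib); left past half-way it drops into the next. Stops at 2 clicks down and 8 up. At rest a gap lies at the highest point over the panel, ribs 11.25, 33.75 and 56.25 degrees either side
- wheel_mark (a point): Middle of the crest of the wheel's one rib with a white line along it, 50 mm from the axle; turns with the wheel. At the start it lies 33.75 degrees down the slope from the wheel's highest point over the panel
- soap_bar: Wrapped soap bar, 53x78x25 mm, lying loose on the table in front of the player's left half; origin at its underside. Leave alone
- match_carton: Black match box, 120x50x40 mm, lying loose in front of the player's right half; origin at its underside. Leave alone
- stamp: Rubber stamp with turned wooden handle, 30x42x66 mm, standing loose to the left of the player; origin at its underside. Leave alone

How it is judged:
By the outcome, as a careful person would: the job done as asked, in the order asked, and still so for the second after the job is handed in, with the robot touching nothing.
It also fails if it takes over 50 s, if anything falls off the work surface, if the arm or the gripper's body presses on something with over 40 N, if the wrist force passes 120 N, or if a joint passes its speed limit or range.

ROBOT

A 6-joint arm with a two-finger parallel gripper is mounted at the origin on a cart in front of the work surface, level with it; the furniture and walls round the work are solid. World frame = base frame: x ahead of the robot, y to its left, z up, the work surface at z = 0. Lengths are in mm, angles in rad, forces in N, time in s.
With the tool pointing down it reaches from about 350 to 975 mm from the base axis. Payload 7.1 kg.
Tool frame: the origin (TCP) lies at the very end of the fingers, on their centre line; the grasp point (between the pads) lies 19 mm behind it; z points along the fingers, y is the line along which they close (so a half turn about z gives the same grasp; the last joint's range is limited). The gripper opens to 88 mm and grips with 3 to 60 N. Pads are 20 mm wide; open, the fingers measure 115 mm over their backs; the gripper's body (75 mm by 178 mm) begins 61 mm behind the grasp point.
Start: joints at [1.181, 0.423, 1.63, -0, 1.089, -0.019], TCP at [226.443, 582.519, 222.675] pointing down, gripper open.
Joint ranges: [-3, 3], [-0.9, 2.11], [0.09, 2.58], [-1.31, 4.45], [0.11, 2.69], [-2.54, 2.54]. Speed limits (rad/s): [2.39, 2.39, 3.01, 3.14, 3.14, 3.14].

INTERFACE

Orientations are given as a rotation vector (axis times angle).
In Python, from workcell import * gives the robot as it stands.
- The arm moves only by the tool step_arm, never from a script. Its argument "deltas" is a list of rows, each a list of 3 entries, a list of its own where there are three numbers: the shift along the tool's x, y, z in units of 300 mm (1.0 is 300 mm), then the turn, a rotation vector about the tool's x, y, z in units of 1.5 rad (1.0 is 1.5 rad), then the gripper command: -1 is shut, 1 is fully open, values between are in proportion. In form: [[[dx, dy, dz], [rx, ry, rz], gripper], ...]. A call has 1 to 20 rows; each row is the pose to reach, as a shift and turn from the pose commanded when the call began, along the tool's axes at that moment; what a row does not reach only later rows make up. A row lasts 1/12 s, in which the tool goes at most 41.7 mm and 7.16 degrees, less where a joint would pass 70% of its speed; a pose out of reach is approached as far as the arm can. A call with a number of a shift or a turn outside -1 to 1 is refused whole. A call with a gripper value outside its range is refused whole. The fingers move at their own pace and stop on an object; the grip force is fixed at half the most. Time passes only in rows, so rows that repeat a pose let the fingers close. It gives the time, the measured TCP pose, the force, the opening and the grip force at its end, in the units of the state.
- get_obs(): the state, without advancing time (a new reading comes with each control period).
- get_image(name): name is "scene" or "top" or "wrist"; returns a dict with "pixels" (384x512x3 uint8, red, green, blue), "fx", "fy", "cx", "cy" (pixels), "T" (4x4, takes a point from camera to world coordinates). Camera axes: x right, y down, z forward; pixel columns grow to the right and rows downward; lengths in mm; the calibration is good to about 2 mm. A picture is of the moment at which its call begins. There is no depth.
- close_job(): hands the job in; it is judged then, once.
The state is a dict: "t": time; "qpos": joint angles; "qvel": joint speeds; "joint_torque": joint torques, N m; "ee_pos": TCP position; "orientation": TCP orientation; "ft_force": force on the tool from outside, world axes, zero at the start; "moment": the same for the moment, N m; "width": finger opening in mm; "grasp_force": force on a finger pad.
Only numpy, scipy, OpenCV 4.12 (cv2) and the standard library are available. Lean on these libraries where they do the work, as an engineer would, in place of code of your own. Each camera call takes 0.05 s, during which the arm holds its last target. There are 200 camera calls.

## Working session

There is one attempt and no reset: what is moved stays moved. The work goes in short steps, Python scripts to look and compute and a tool call to move; the robot and the scene stay as the last step left them, time stands still between calls to the robot, and variables do not carry over. Pictures are saved under pics/ and viewed, at most 10 in all, crops included, and the job is handed in when it is done.

Besides the shell and the picture viewer there is one more tool, called after "Call:" as name([rows], argument=value, ...), one row to a line, values as JSON. step_arm: Moves the arm, as the interface text tells. Its arguments: {"type":"object","properties":{"deltas":{"type":"array","items":{"type":"array"}}},"required":["deltas"]}

```bash
ls; mkdir -p pics; python3 - <<'E'
from workcell import *
import cv2,pickle
o=get_obs();print(o)
d={}
for n in("scene","top"):
    d[n]=get_image(n);i=d[n];print(n,i['fx'],i['fy'],i['cx'],i['cy'],i['T'].round(3).tolist() if hasattr(i['T'],'round') else i['T'])
    cv2.imwrite(f"pics/{n}0.png",cv2.resize(i['pixels'][:,:,::-1],(800,600),interpolation=cv2.INTER_CUBIC))
pickle.dump(d,open('d0.pkl','wb'))
E
```

```text
pics
{'t': 0.0, 'qpos': array([ 1.18097107e+00,  4.23815983e-01,  1.63068241e+00, -3.72762132e-05,
        1.08860581e+00, -1.89628008e-02]), 'qvel': array([1.32378921e-03, 6.95746547e-05, 5.68436267e-04, 4.59706338e-04,
       2.20364550e-04, 9.38747698e-04]), 'joint_torque': array([-3.95662239e-03, -5.44628441e+01, -2.73676175e+01,  6.42719097e-02,
        2.27233936e-02, -1.32056816e-04]), 'ee_pos': array([226.2651501 , 582.01025249, 221.92020367]), 'orientation': array([-5.79139169e-01, -3.08747020e+00,  2.33522624e-03]), 'ft_force': array([-0.01404596, -0.17439171, -0.9210617 ]), 'moment': array([ 0.06321346, -0.02621185, -0.02170521]), 'grasp_force': 0.0, 'width': 88.02773749907657}
scene 365.228906612419 365.228906612419 256.67871728573044 192.34532224945704 [[-0.671, -0.321, 0.668, -45.63], [-0.741, 0.297, -0.602, 565.806], [-0.005, -0.9, -0.437, 460.164], [0.0, 0.0, 0.0, 1.0]]
top 463.8490527455156 463.8490527455156 254.62266512422644 188.8674424272929 [[0.165, -0.966, 0.199, 356.562], [-0.986, -0.163, 0.028, 37.669], [0.006, -0.2, -0.98, 1022.127], [0.0, 0.0, 0.0, 1.0]]
```

View pics/scene0.png

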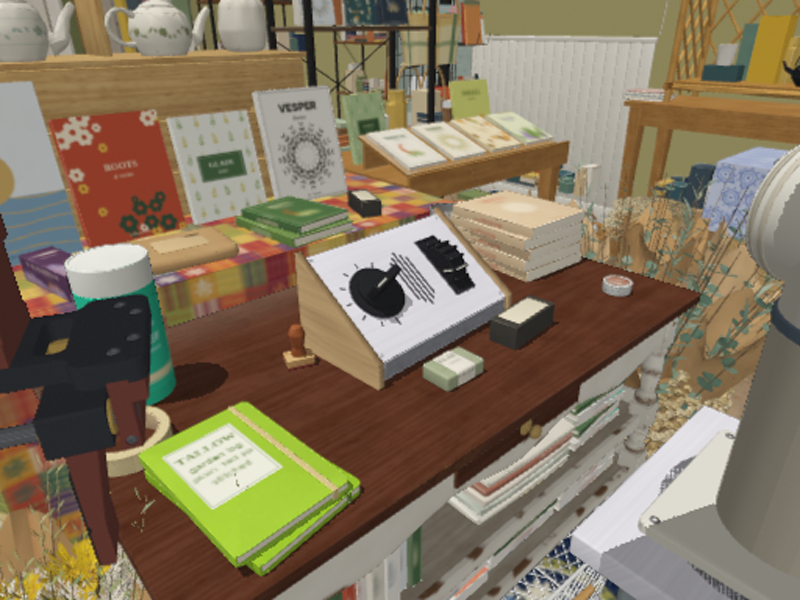

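View pics/top0.png

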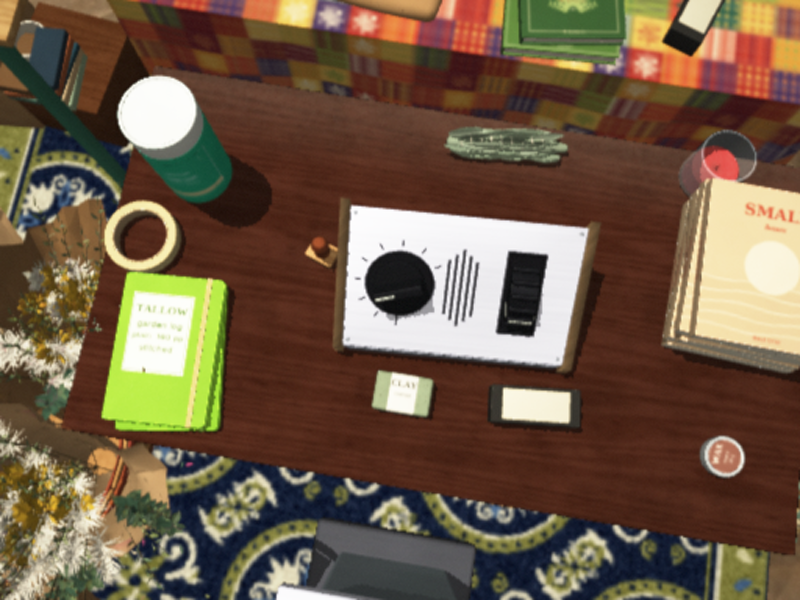

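The scene view shows the player from the left front; knob near (378,292) and wheel near (445,262). The top view shows the knob at about (400,283) with its white pointer at about (385,300), and the wheel at about (522,292) with its mark near (520,322). I'll enlarge the player in both.

```bash
python3 - <<'E'
import cv2,pickle
d=pickle.load(open('d0.pkl','rb'))
# top crop cols 205:390 rows 115:250 x4.2 ; scene cols 185:345 rows 125:250 x4.8
t=d['top']['pixels'][120:245,205:395,::-1];cv2.imwrite('pics/tc.png',cv2.resize(t,None,fx=4,fy=4,interpolation=cv2.INTER_CUBIC))
s=d['scene']['pixels'][125:250,180:340,::-1];cv2.imwrite('pics/sc.png',cv2.resize(s,None,fx=4,fy=4,interpolation=cv2.INTER_CUBIC))
E
```

```text
(no output)
```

View pics/tc.png

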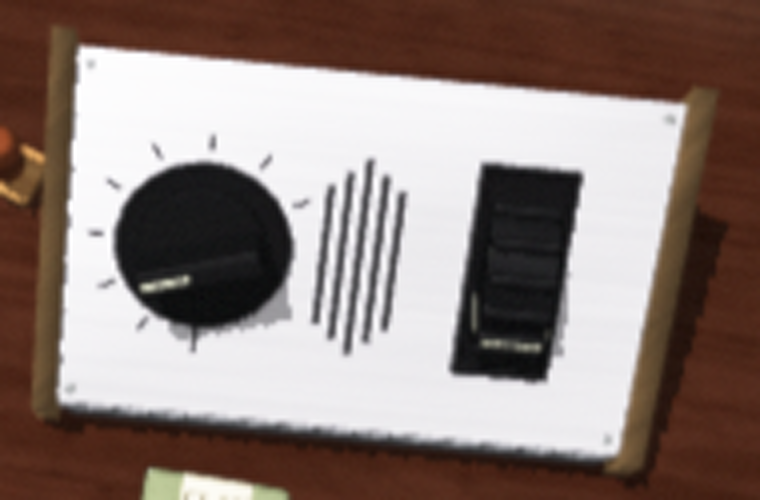

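View pics/sc.png

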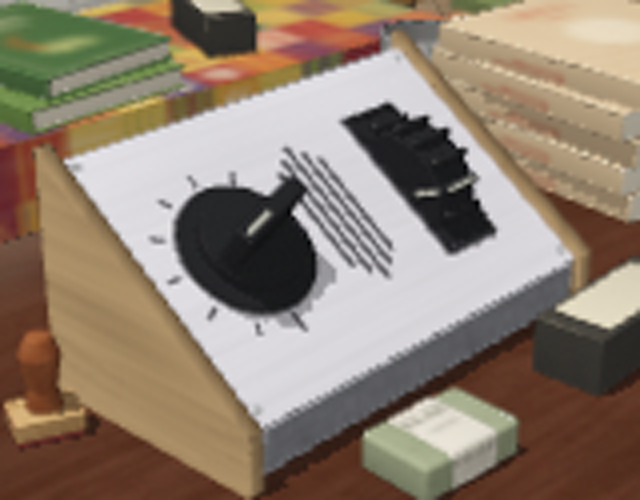

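Enlarged crops: in the top view the pointer runs from (140,288) to (190,280), the knob disc centre is at (204,244) and the wheel slot centre at (516,273). The mark is on the second rib down, as described. Now I'll fit the player pose from both views.

```bash
cat > h.py <<'E'
import numpy as np,pickle
from scipy.optimize import least_squares
from scipy.spatial.transform import Rotation as R
d=pickle.load(open('d0.pkl','rb'))
a=np.radians(35);B=np.array([[np.cos(a),0,-np.sin(a)],[0,1,0],[np.sin(a),0,np.cos(a)]])
def frame(p): # panel frame: x up slope, y left, z out
    Rz=R.from_euler('z',p[2]).as_matrix();return Rz@B,np.array([p[0],p[1],94.])
def proj(n,P):
    i=d[n];T=np.array(i['T']);c=(np.atleast_2d(P)-T[:3,3])@T[:3,:3]
    return np.c_[i['fx']*c[:,0]/c[:,2]+i['cx'],i['fy']*c[:,1]/c[:,2]+i['cy']]
E
cat > fit.py <<'E'
from h import *
def pt(o,s): return [np.array(o)+np.array(q)/4. for q in s]
top=pt((205-.375,120-.375),[(78,46),(685,103),(608,458),(58,403),(516,273),(358.5,256),(204,244)])
sc=pt((180-.375,125-.375),[(68,163),(395,52),(573,262),(260,428),(419,178),(337,213),(246,250)])
def loc(w,h): return np.array([(h,w,0),(h,-w,0),(-h,-w,0),(-h,w,0),(0,-80,0),(0,0,0),(0,80,11)])
def res(p,full=False):
    F,o=frame(p);P=loc(p[3],105)@F.T+o
    r=np.r_[proj('top',P)-top,proj('scene',P)-sc]
    return r if full else r.ravel()
f=least_squares(res,[620,0,0,150],loss='soft_l1');print(f.x);print(res(f.x,True).round(1).tolist())
for n,sel in(('top',slice(0,7)),('scene',slice(7,14))):
    g=least_squares(lambda p:res(p,True)[sel].ravel(),f.x,loss='soft_l1');print(n,g.x)
F,o=frame(f.x)
# pointer: angle from pixel pairs on plane 44 out
for n,off,q in(('top',(204.625,119.625),[(140,288),(190,280)]),('scene',(179.625,124.625),[(249,234),(270,211)])):
    i=d[n];T=np.array(i['T']);L=[]
    for u in pt(off,q):
        r=T[:3,:3]@[(u[0]-i['cx'])/i['fx'],(u[1]-i['cy'])/i['fy'],1]
        l0=F.T@(T[:3,3]-o);lr=F.T@r;L.append(l0+lr*(44-l0[2])/lr[2]-[0,80,0])
    L=np.array(L);v=L[0]-L[1];print(n,L.round(1).tolist(),np.arctan2(v[1],-v[0]),[np.arctan2(l[1],-l[0]) for l in L])
np.save('pose.npy',f.x)
E
python3 fit.py
```

```text
[ 5.69040289e+02 -1.31591297e+01  5.64283541e-02  1.47989705e+02]
[[1.3, -4.8], [0.1, -3.1], [-0.1, 2.0], [-0.3, 0.6], [-1.0, -0.2], [-0.5, -0.2], [-1.0, 0.7], [-3.0, -4.4], [-0.5, -3.6], [1.9, 0.1], [1.0, 0.7], [0.3, -1.1], [0.0, -1.2], [1.3, -3.5]]
top [ 5.68888876e+02 -1.37173717e+01  6.02425602e-02  1.48248293e+02]
scene [ 5.64341140e+02 -7.27212112e+00  2.43652142e-02  1.39622288e+02]
top [[-11.7, 26.7, 44.0], [-4.5, 2.5, 44.0]] 1.2816536538739152 [np.float64(1.1582246439942312), np.float64(0.5091600524702242)]
scene [[-12.5, 28.8, 44.0], [-4.2, 5.8, 44.0]] 1.2256206303299688 [np.float64(1.1611953400928317), np.float64(0.9420014146367958)]
```

```bash
cat > fit2.py <<'E'
import re
s=open('fit.py').read()
s=s.replace("def loc(w,h): return np.array([(h,w,0),(h,-w,0),(-h,-w,0),(-h,w,0)","def loc(w,h,k): return np.array([(h,w,0),(h,-w,0),(-k,-w,0),(-k,w,0)").replace("loc(p[3],105)","loc(*p[3:6])").replace("0,150]","0,150,100,100]")
open('fit3.py','w').write(s)
E
python3 fit2.py; python3 fit3.py
cat >>fit3.py <<'E'
import cv2
print('--')
th=np.linspace(0,2*np.pi,60)
for n,(x0,x1,y0,y1) in(('top',(205,395,120,245)),('scene',(180,340,125,250))):
    im=cv2.resize(np.ascontiguousarray(d[n]['pixels'][y0:y1,x0:x1,::-1]),None,fx=4,fy=4,interpolation=cv2.INTER_CUBIC)
    def draw(L,c):
        q=(proj(n,np.array(L)@F.T+o)-[x0,y0]+.5)*4-.5
        cv2.polylines(im,[q.round().astype(int)],False,c,1)
    draw([(34*np.cos(t),80+34*np.sin(t),14) for t in th],(0,0,255))
    draw([(34*np.cos(t),80+34*np.sin(t),6) for t in th],(0,255,0))
    draw([(50*np.cos(t),-62,-14+50*np.sin(t)) for t in th[:31]],(0,0,255))
    draw([(50*np.cos(t),-98,-14+50*np.sin(t)) for t in th[:31]],(0,255,255))
    A=float(1.2);u=np.array([-np.cos(A),np.sin(A)]);v=np.array([-u[1],u[0]])
    draw([(*(np.array([0,80])+i*32.5*u+j*7*v),44) for i,j in((1,1),(1,-1),(-1,-1),(-1,1),(1,1))],(255,0,255))
    draw([(-60,0,0),(60,0,0)],(255,128,0));h,k,w=f.x[4],f.x[5],f.x[3]
    draw([(h,w,0),(h,-w,0),(-k,-w,0),(-k,w,0),(h,w,0)],(0,160,0))
    t=f.x;
    cv2.imwrite(f'pics/ov_{n}.png',im)
a_=cv2.imread('pics/ov_top.png');b_=cv2.imread('pics/ov_scene.png')
m=np.zeros((600,800,3),np.uint8);a2=cv2.resize(a_,None,fx=.0+0.5,fy=.5)
E
python3 fit3.py>/dev/null
```

```text
[ 5.70022795e+02 -1.29973771e+01  6.40664985e-02  1.48074492e+02
  9.48911132e+01  1.02850864e+02]
[[0.5, 0.2], [-1.2, 0.8], [0.5, 0.1], [-0.0, -0.2], [-1.0, -1.0], [-0.5, -0.6], [-1.1, 0.5], [-0.9, -1.1], [1.0, -1.1], [0.8, -0.8], [0.6, -0.1], [-0.2, -1.3], [-0.3, -1.3], [1.2, -3.6]]
top [ 5.69449372e+02 -1.39712273e+01  6.47673411e-02  1.48804739e+02
  9.65912776e+01  1.02330558e+02]
scene [ 5.62070955e+02 -5.39995071e+00  5.94708360e-02  1.43851045e+02
  9.53605750e+01  9.81127870e+01]
top [[-11.9, 26.9, 44.0], [-4.9, 2.6, 44.0]] 1.2896458356815588 [np.float64(1.1546735430563582), np.float64(0.4949019378456886)]
scene [[-12.6, 28.9, 44.0], [-4.4, 5.8, 44.0]] 1.2314043638750625 [np.float64(1.1596781379550674), np.float64(0.9165159827177809)]
```

View pics/ov_top.png

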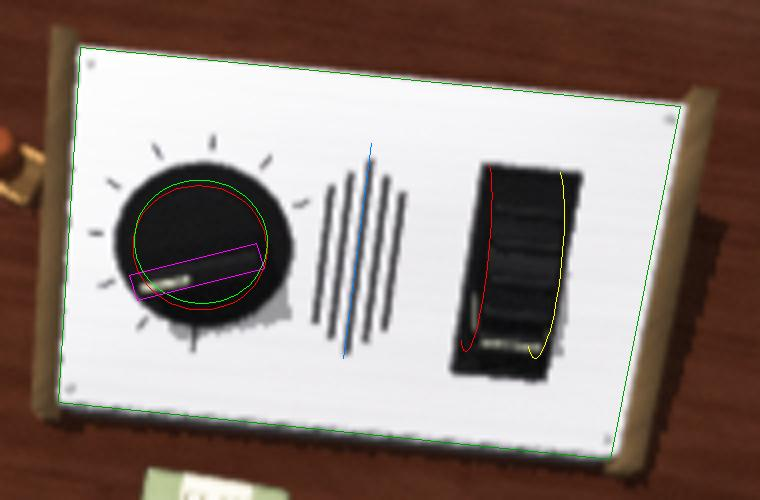

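View pics/ov_scene.png

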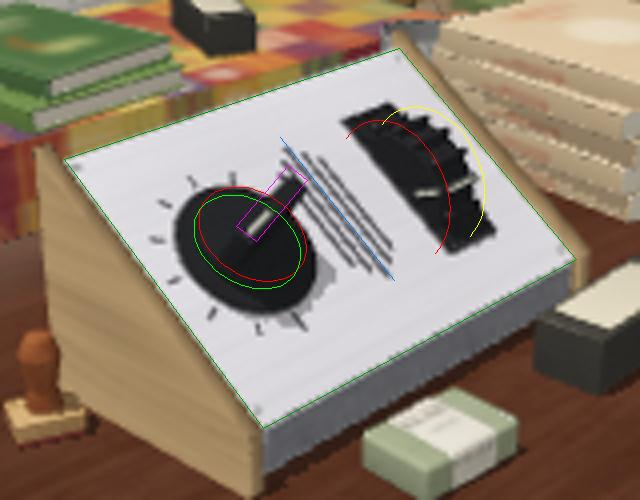

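The overlay fits the panel, bar, slots and wheel to about 2 mm. The visible disc has a wider skirt near the panel, which explains the knob residual. The bar sits at about 1.22 rad. I'll refit with that corrected and work out the hover pose.

```bash
sed -i 's/(0,80,11)/(0,80,3)/' fit3.py; python3 fit3.py | sed '/--/,$d'
cat > mv.py <<'E'
from h import *
from workcell import *
p=np.load('pose.npy');F,o=frame(p)
def W(l): return F@np.array(l,float)+o
def tool(ang,tilt=0): # tool z into panel; tool y at angle ang from panel x toward panel y; tilt: turn about panel y
    y=np.array([np.cos(ang),np.sin(ang),0]);z=np.array([0,0,-1.]);M=np.c_[np.cross(y,z),y,z]
    return F@R.from_euler('y',tilt).as_matrix()@M
def go(P,Rt):
    s=get_obs();R0=R.from_rotvec(s['orientation']).as_matrix()
    sh=R0.T@(P-s['ee_pos']);rv=R.from_matrix(R0.T@Rt).as_rotvec()
    print('t',s['t'],'q',s['qpos'].round(2),'loc',(F.T@(s['ee_pos']-o)).round(1),'ft',s['ft_force'].round(1),'m',s['moment'].round(2),'w',round(s['width'],1),round(s['grasp_force'],1));print('target',P.round(1),'shift/300',(sh/300).round(4),'rot/1.5',(rv/1.5).round(4),'mm',sh.round(1),'rad',rv.round(3))
E
python3 -c "
from mv import *
print(p)
go(W([0,80,120]),tool(1.571-1.22))"
```

```text
[ 5.68965394e+02 -1.30041920e+01  6.62979258e-02  1.48075551e+02
  9.59305444e+01  1.01816337e+02]
[[0.4, 0.3], [-1.3, 0.6], [0.6, 0.1], [-0.0, 0.0], [-1.0, -0.5], [-0.6, -0.1], [-0.9, -0.4], [-0.8, -1.3], [0.9, -1.3], [0.8, -1.1], [0.8, -0.3], [0.1, -1.2], [0.0, -1.2], [0.3, -1.4]]
top [ 5.68472305e+02 -1.40205356e+01  6.65896322e-02  1.48780776e+02
  9.75563802e+01  1.01213496e+02]
scene [ 5.63188519e+02 -6.93294796e+00  6.23491004e-02  1.44665201e+02
  9.50410702e+01  9.86587222e+01]
top [[-10.5, 26.8, 44.0], [-3.5, 2.6, 44.0]] 1.2919825924925652 [np.float64(1.198505431117849), np.float64(0.6356117487766876)]
scene [[-11.8, 29.5, 44.0], [-3.7, 6.4, 44.0]] 1.2330950121516742 [np.float64(1.189525768783537), np.float64(1.045606330289255)]
[ 5.68965394e+02 -1.30041920e+01  6.62979258e-02  1.48075551e+02
  9.59305444e+01  1.01816337e+02]
t 0.1 q [ 1.18  0.42  1.63 -0.    1.09 -0.02] loc [-174.4  616.5  278.4] ft [-0.7  0.7 -0.7] m [ 0.   -0.02 -0.03] w 87.8 0.0
target [495.   62.3 192.3] shift/300 [-1.4627 -1.2902  0.1007] rot/1.5 [-0.3086 -0.282   0.5054] mm [-438.8 -387.1   30.2] rad [-0.463 -0.423  0.758]
```

Call:
step_arm([
  [[-0.73,-0.65,0.05],[-0.15,-0.14,0.25],1],
  [[-0.73,-0.65,0.05],[-0.15,-0.14,0.25],1],
  [[-0.73,-0.65,0.05],[-0.15,-0.14,0.25],1],
  [[-0.73,-0.65,0.05],[-0.15,-0.14,0.25],1],
  [[-0.73,-0.65,0.05],[-0.15,-0.14,0.25],1],
  [[-0.73,-0.65,0.05],[-0.15,-0.14,0.25],1],
  [[-0.73,-0.65,0.05],[-0.15,-0.14,0.25],1],
  [[-0.73,-0.65,0.05],[-0.15,-0.14,0.25],1],
  [[-0.73,-0.65,0.05],[-0.15,-0.14,0.25],1],
  [[-0.73,-0.65,0.05],[-0.15,-0.14,0.25],1],
])

```text
t: 0.93
ee_pos: [360.2, 321.6, 207.9]
orientation: [1.056, 2.683, 0.264]
ft_force: [0.1, 0.3, -1.0]
width: 87.9
grasp_force: 0.0
```

```bash
python3 -c "
from mv import *
go(W([0,80,120]),tool(1.571-1.24))"
```

```text
t 0.9333 q [ 0.8   0.13  2.12 -0.27  0.64  0.18] loc [-87.1 347.7 200. ] ft [ 0.1  0.3 -1. ] m [-0.07  0.16 -0.04] w 87.9 0.0
target [495.   62.3 192.3] shift/300 [-0.9045 -0.3477  0.1133] rot/1.5 [-0.1587 -0.1399  0.268 ] mm [-271.3 -104.3   34. ] rad [-0.238 -0.21   0.402]
```

Call:
step_arm([
  [[-0.9,-0.35,0.11],[-0.16,-0.14,0.27],1],
  [[-0.9,-0.35,0.11],[-0.16,-0.14,0.27],1],
  [[-0.9,-0.35,0.11],[-0.16,-0.14,0.27],1],
  [[-0.9,-0.35,0.11],[-0.16,-0.14,0.27],1],
  [[-0.9,-0.35,0.11],[-0.16,-0.14,0.27],1],
  [[-0.9,-0.35,0.11],[-0.16,-0.14,0.27],1],
  [[-0.9,-0.35,0.11],[-0.16,-0.14,0.27],1],
  [[-0.9,-0.35,0.11],[-0.16,-0.14,0.27],1],
  [[-0.9,-0.35,0.11],[-0.16,-0.14,0.27],1],
  [[-0.9,-0.35,0.11],[-0.16,-0.14,0.27],1],
  [[-0.9,-0.35,0.11],[-0.16,-0.14,0.27],1],
  [[-0.9,-0.35,0.11],[-0.16,-0.14,0.27],1],
])

```text
t: 1.93
ee_pos: [495.1, 64.5, 198.2]
orientation: [1.45, 2.177, 0.497]
ft_force: [-0.2, -0.6, -1.4]
width: 87.7
grasp_force: 0.0
```

```bash
python3 -c "
from mv import *
import cv2
go(W([0,80,120]),tool(1.571-1.24))
i=get_image('wrist');pickle.dump(i,open('w1.pkl','wb'));cv2.imwrite('pics/w1.png',cv2.resize(i['pixels'][:,:,::-1],(800,600),interpolation=cv2.INTER_CUBIC))
d['w']=i
print(((proj('w',[W([0,80,3]),W([0,80,44]),W([0,0,0]),W([0,-80,0]),W([0,-80,36])])+.5)*1.5625-.5).round())"
```

```text
t 1.9333 q [ 0.13  0.12  2.31 -0.34  0.11  0.06] loc [  3.6  82.2 124.7] ft [-0.2 -0.6 -1.4] m [-0.02  0.28 -0.  ] w 87.7 0.0
target [495.   62.3 192.3] shift/300 [-0.0031 -0.0137  0.0157] rot/1.5 [-0.0031 -0.0002 -0.0011] mm [-0.9 -4.1  4.7] rad [-0.005 -0.    -0.002]
[[397. 289.]
 [396. 309.]
 [362. 385.]
 [332. 469.]
 [325. 504.]]
```

View pics/w1.png

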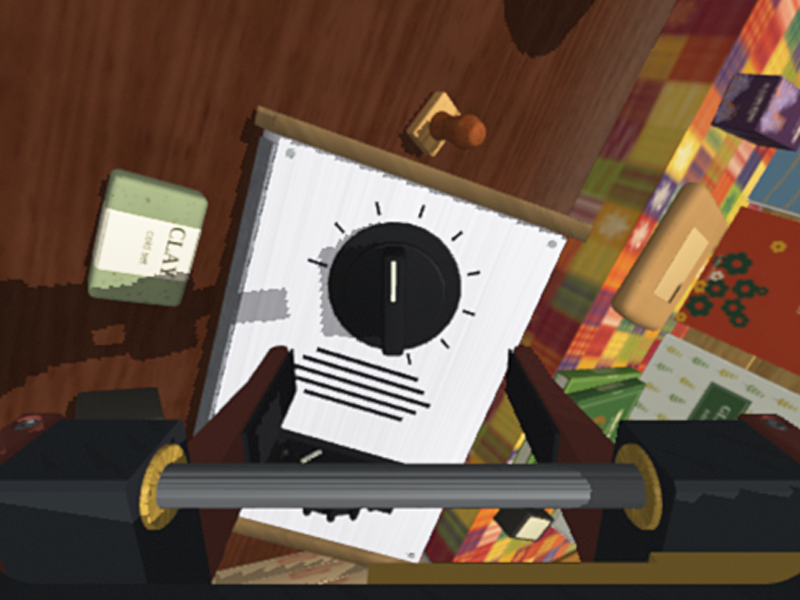

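The wrist picture shows the bar running from (393,250) to (393,355), square to the finger line, with its centre within about 2 mm of the prediction. The angle of 1.24 is right. Joint 5 is at its 0.11 limit, though, so I'll fit a simple arm model to plan around that.

```bash
cat > kin.py <<'E'
from mv import *
RY=lambda t:R.from_euler('y',t).as_matrix();RZ=lambda t:R.from_euler('z',t).as_matrix()
def fk(q,g):
    a1,h,L1,L2,L3,e=g
    A=RZ(q[0]);B1=A@RY(q[1]);C=B1@RY(q[2]);D=C@RZ(q[3])@RY(q[4])@RZ(q[5]) 
    return A@[a1,0,h]+B1@[e*0,0,L1]+C@[e,0,L2]+D@[0,0,L3], D
lo=np.array([-3,-.9,.09,-1.31,.11,-2.54]);hi=np.array([3,2.11,2.58,4.45,2.69,2.54])
E
cat > kf.py <<'E'
from kin import *
o_=get_obs()
Q=[[1.18097,.423816,1.63068,0,1.08861,-.01896],[ 0.8,.13,2.12,-.27,.64,.18],o_['qpos']]
X=[[226.44,582.5,222.7],[360.2,321.6,207.9],o_['ee_pos']]
rv=[[-.57914,-3.08747,.0023],[1.056,2.683,.264],o_['orientation']]
for q,v in zip(Q,rv):
    D=fk(q,[0]*6)[1];print((D.T@R.from_rotvec(v).as_matrix()).round(2).tolist())
w=[1,.3,1]
f=least_squares(lambda g:np.r_[np.concatenate([(fk(q,g)[0]-x)*k for q,x,k in zip(Q,X,w)]),.002*(g-[0,300,450,450,250,0])],[0,300,450,450,250,0])
print(f.x,[(fk(q,f.x)[0]-x).round(1).tolist() for q,x in zip(Q,X)],o_['qpos'])
E
python3 kf.py
```

```text
[[0.0, -1.0, -0.0], [1.0, 0.0, -0.0], [0.0, -0.0, 1.0]]
[[0.0, -1.0, 0.0], [1.0, 0.0, 0.0], [-0.0, 0.0, 1.0]]
[[0.0, -1.0, -0.0], [1.0, 0.0, 0.0], [-0.0, -0.0, 1.0]]
[116.36504804 -33.16908514 553.03570596 291.44649552 157.26078386
 -49.66119332] [[11.0, -4.7, -0.6], [-2.7, 10.5, 13.2], [0.5, -6.2, -0.6]] [ 0.12940553  0.11887834  2.31588425 -0.348952    0.10875881  0.06961375]
```

Call:
step_arm([
  [[0,-0.013,0.05],[0,0,0],1],
  [[0,-0.013,0.1],[0,0,0],1],
  [[0,-0.013,0.15],[0,0,0],1],
  [[0,-0.013,0.15],[0,0,0],1],
])

```text
t: 2.32
ee_pos: [519.0, 74.4, 173.3]
orientation: [1.462, 2.184, 0.457]
ft_force: [0.1, -0.7, -0.7]
width: 87.8
grasp_force: 0.0
```

```bash
python3 -c "
from mv import *
go(W([0,80,23]),tool(1.571-1.24))
s=get_obs();print(s['qpos'],s['ee_pos'],s['qvel'].round(3))"
```

```text
t 2.3167 q [ 0.16  0.21  2.27 -0.77  0.11  0.51] loc [ 9.4 90.5 90.2] ft [ 0.1 -0.7 -0.7] m [-0.04  0.28 -0.02] w 87.8 0.0
target [550.5  65.9 112.8] shift/300 [-0.0204 -0.0337  0.2256] rot/1.5 [-0.0217  0.0077  0.0002] mm [ -6.1 -10.1  67.7] rad [-0.033  0.012  0.   ]
[ 0.1640577   0.21424868  2.26920643 -0.76702645  0.10850838  0.51482432] [518.99303432  74.39036721 173.30703871] [ 0.045  0.051  0.002 -0.5    0.006  0.518]
```

Joint 5 is pinned near the forearm-aligned pose. So I'll lean the tool 0.3 rad along the bar and rotate it as a cone about the knob axis. That keeps the pads flat on the bar and stays clear of the limit.

```bash
cat >> mv.py <<'E'
def knob(A,lean=.3): # remaining knob angle A
    M=np.c_[np.cross([0,1,0],[0,0,-1]),[0,1,0],[0,0,-1]].astype(float)
    return F@R.from_euler('z',-A).as_matrix()@R.from_euler('y',lean).as_matrix()@M
E
python3 -c "
from mv import *
go(W([0,80,95]),knob(1.24))"
```

```text
t 2.3167 q [ 0.16  0.21  2.27 -0.77  0.11  0.51] loc [ 9.4 90.5 90.2] ft [ 0.1 -0.7 -0.7] m [-0.04  0.28 -0.02] w 87.8 0.0
target [509.3  63.2 171.8] shift/300 [-0.0231 -0.0415 -0.0142] rot/1.5 [-0.0216  0.2077 -0.0029] mm [ -6.9 -12.4  -4.3] rad [-0.032  0.311 -0.004]
```

Call:
step_arm([
  [[-0.023,-0.04,-0.1],[-0.02,0.05,0],1],
  [[-0.023,-0.04,-0.1],[-0.02,0.1,0],1],
  [[-0.023,-0.04,-0.1],[-0.02,0.15,0],1],
  [[-0.023,-0.04,-0.1],[-0.02,0.208,0],1],
  [[-0.023,-0.04,-0.1],[-0.02,0.208,0],1],
  [[-0.023,-0.04,-0.1],[-0.02,0.208,0],1],
  [[-0.023,-0.04,-0.014],[-0.02,0.208,0],1],
  [[-0.023,-0.04,-0.014],[-0.02,0.208,0],1],
  [[-0.023,-0.04,-0.014],[-0.02,0.208,0],1],
  [[-0.023,-0.04,-0.014],[-0.02,0.208,0],1],
  [[-0.023,-0.04,-0.014],[-0.02,0.208,0],1],
  [[-0.023,-0.04,-0.014],[-0.02,0.208,0],1],
])

```text
t: 3.32
ee_pos: [509.1, 62.0, 172.3]
orientation: [1.456, 2.401, 0.761]
ft_force: [-0.0, -0.2, -1.0]
width: 87.9
grasp_force: 0.0
```

```bash
python3 -c "
from mv import *
go(W([0,80,22]),knob(1.24))
s=get_obs();print(s['qpos'],s['qvel'].round(3))"
```

```text
t 3.3167 q [-0.12  0.24  2.24  1.06  0.43 -1.54] loc [ 0.1 78.8 95.5] ft [-0.  -0.2 -1. ] m [-0.18  0.23  0.01] w 87.9 0.0
target [551.1  66.  112. ] shift/300 [-0.0692  0.0016  0.2351] rot/1.5 [-0.0007 -0.001  -0.0039] mm [-20.8   0.5  70.5] rad [-0.001 -0.002 -0.006]
[-0.12417808  0.2353637   2.23610825  1.06407689  0.42947234 -1.54077806] [-0.031  0.005  0.007  0.003  0.01   0.035]
```

Call:
step_arm([
  [[-0.014,0,0.047],[0,0,0],1],
  [[-0.028,0,0.094],[0,0,0],1],
  [[-0.042,0,0.141],[0,0,0],1],
  [[-0.056,0,0.188],[0,0,0],1],
  [[-0.063,0.001,0.212],[0,0,0],1],
  [[-0.069,0.0016,0.235],[0,0,0],1],
  [[-0.069,0.0016,0.235],[0,0,0],1],
  [[-0.069,0.0016,0.235],[0,0,0],1],
])

```text
t: 3.98
ee_pos: [549.8, 66.3, 111.8]
orientation: [1.458, 2.402, 0.757]
ft_force: [-0.0, -0.9, -0.2]
width: 87.8
grasp_force: 0.0
```

```bash
python3 -c "
from mv import *
import cv2
go(W([0,80,22]),knob(1.24))
i=get_image('wrist');cv2.imwrite('pics/w2.png',cv2.resize(i['pixels'][:,:,::-1],(800,600),interpolation=cv2.INTER_CUBIC))"
```

```text
t 3.9833 q [-0.1   0.42  2.18  1.35  0.37 -1.83] loc [-1.2 80.4 22.6] ft [-0.  -0.9 -0.2] m [-0.17  0.24 -0.  ] w 87.8 0.0
target [551.1  66.  112. ] shift/300 [-0.0029  0.0033  0.001 ] rot/1.5 [-0.0027 -0.0004 -0.0041] mm [-0.9  1.   0.3] rad [-0.004 -0.001 -0.006]
```

View pics/w2.png

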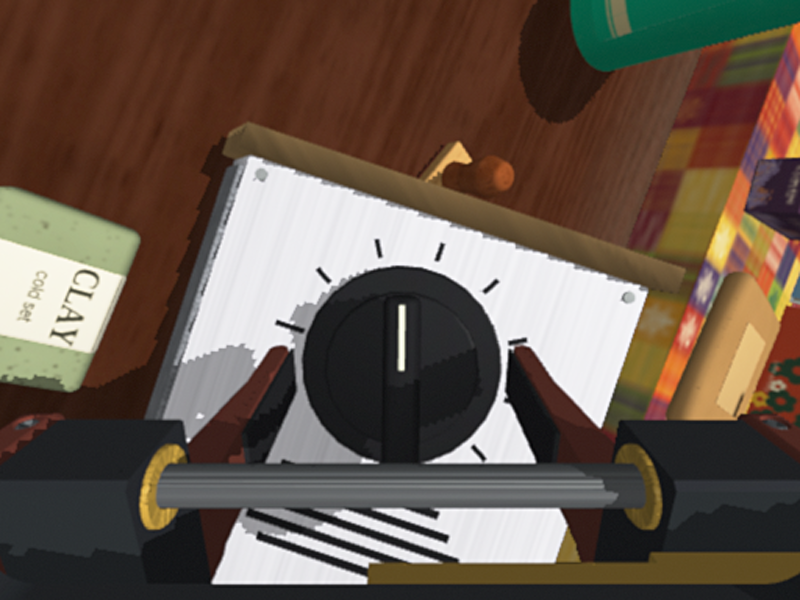

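The bar is at column 401, midway between the fingertips at 290 and 512, and it is square to them. I'll close the gripper.

Call:
step_arm([
  [[0,0,0],[0,0,0],-0.6],
  [[0,0,0],[0,0,0],-0.6],
  [[0,0,0],[0,0,0],-0.6],
  [[0,0,0],[0,0,0],-0.6],
  [[0,0,0],[0,0,0],-0.6],
  [[0,0,0],[0,0,0],-0.6],
  [[0,0,0],[0,0,0],-0.6],
  [[0,0,0],[0,0,0],-0.6],
])

```text
t: 4.7
ee_pos: [550.5, 64.9, 112.3]
orientation: [1.458, 2.399, 0.759]
ft_force: [0.5, 0.5, 0.1]
width: 37.6
grasp_force: 0.0
```

Call:
step_arm([
  [[0,0,0],[0,0,0],-1],
  [[0,0,0],[0,0,0],-1],
  [[0,0,0],[0,0,0],-1],
  [[0,0,0],[0,0,0],-1],
  [[0,0,0],[0,0,0],-1],
])

```text
t: 5.12
ee_pos: [550.4, 65.0, 112.3]
orientation: [1.458, 2.399, 0.758]
ft_force: [-0.7, -0.5, -0.1]
width: 13.7
grasp_force: 30.0
```

```bash
python3 -c "
from mv import *
P=get_obs()['ee_pos']
go(W([0,80,22]),knob(1.24-.62));go(W([0,80,22]),knob(0));go(P,knob(0))"
```

```text
t 5.1167 q [-0.1   0.42  2.18  1.35  0.37 -1.83] loc [-0.4 79.  22.6] ft [-0.7 -0.5 -0.1] m [-0.21  0.2   0.07] w 13.7 30.0
target [551.1  66.  112. ] shift/300 [0.0018 0.0024 0.0028] rot/1.5 [ 1.209e-01 -1.000e-04 -3.994e-01] mm [0.5 0.7 0.8] rad [ 0.181 -0.    -0.599]
t 5.1167 q [-0.1   0.42  2.18  1.35  0.37 -1.83] loc [-0.4 79.  22.6] ft [-0.7 -0.5 -0.1] m [-0.21  0.2   0.07] w 13.7 30.0
target [551.1  66.  112. ] shift/300 [0.0018 0.0024 0.0028] rot/1.5 [ 0.243  -0.0009 -0.7942] mm [0.5 0.7 0.8] rad [ 3.650e-01 -1.000e-03 -1.191e+00]
t 5.1167 q [-0.1   0.42  2.18  1.35  0.37 -1.83] loc [-0.4 79.  22.6] ft [-0.7 -0.5 -0.1] m [-0.21  0.2   0.07] w 13.7 30.0
target [550.4  65.  112.3] shift/300 [0. 0. 0.] rot/1.5 [ 0.243  -0.0009 -0.7942] mm [0. 0. 0.] rad [ 3.650e-01 -1.000e-03 -1.191e+00]
```

Call:
step_arm([
  [[0,0,0],[0.02,0,-0.066],-1],
  [[0,0,0],[0.04,0,-0.132],-1],
  [[0,0,0],[0.06,0,-0.198],-1],
  [[0,0,0],[0.08,0,-0.264],-1],
  [[0,0,0],[0.1,0,-0.33],-1],
  [[0,0,0],[0.12,0,-0.396],-1],
  [[0,0,0],[0.12,0,-0.396],-1],
  [[0,0,0],[0.12,0,-0.396],-1],
])

```text
t: 5.78
ee_pos: [550.6, 65.2, 112.4]
orientation: [0.709, 2.736, 0.405]
ft_force: [0.1, -0.3, 0.1]
width: 13.6
grasp_force: 30.0
```

```bash
python3 -c "
from mv import *
P=get_obs()['ee_pos']
go(W([0,80,22]),knob(0.15))"
```

```text
t 5.7833 q [-0.02  0.4   2.1   0.62  0.35 -1.64] loc [-0.2 79.2 22.6] ft [ 0.1 -0.3  0.1] m [-0.17 -0.04  0.06] w 13.6 30.0
target [551.1  66.  112. ] shift/300 [0.0003 0.0025 0.0023] rot/1.5 [ 9.410e-02  2.000e-04 -3.039e-01] mm [0.1 0.7 0.7] rad [ 0.141  0.    -0.456]
```

Very low forces. I'll go to 0.15 rad remaining.

Call:
step_arm([
  [[0,0,0],[0.02,0,-0.066],-1],
  [[0,0,0],[0.04,0,-0.132],-1],
  [[0,0,0],[0.06,0,-0.198],-1],
  [[0,0,0],[0.08,0,-0.264],-1],
  [[0,0,0],[0.094,0,-0.304],-1],
  [[0,0,0],[0.094,0,-0.304],-1],
])

```text
t: 6.28
ee_pos: [550.7, 65.5, 112.5]
orientation: [0.096, 2.83, 0.109]
ft_force: [0.2, -3.6, 2.9]
width: 13.7
grasp_force: 30.0
```

```bash
python3 -c "
from mv import *
go(W([0,80,22]),knob(0.0))"
```

```text
t 6.2833 q [ 0.07  0.39  2.07  0.12  0.37 -1.53] loc [-0.1 79.5 22.6] ft [ 0.2 -3.6  2.9] m [-0.61 -0.12 -0.22] w 13.7 30.0
target [551.1  66.  112. ] shift/300 [-0.0007  0.0016  0.0019] rot/1.5 [ 0.0295  0.0002 -0.094 ] mm [-0.2  0.5  0.6] rad [ 0.044  0.    -0.141]
```

Call:
step_arm([
  [[0,0,0],[0.01,0,-0.032],-1],
  [[0,0,0],[0.01,0,-0.032],-1],
])

```text
t: 6.45
ee_pos: [550.7, 65.4, 112.5]
orientation: [0.035, 2.831, 0.078]
ft_force: [0.1, 1.7, 1.4]
width: 13.7
grasp_force: 30.0
```

```bash
python3 -c "
from mv import *
go(W([0,80,22]),knob(0.0))"
```

```text
t 6.45 q [ 0.08  0.39  2.07  0.07  0.37 -1.52] loc [-0.  79.5 22.6] ft [0.1 1.7 1.4] m [ 0.19 -0.15  0.1 ] w 13.7 30.0
target [551.1  66.  112. ] shift/300 [-0.0006  0.0018  0.002 ] rot/1.5 [ 0.02    0.0003 -0.0637] mm [-0.2  0.5  0.6] rad [ 0.03   0.    -0.096]
```

Forces dropped, so that was a transient. I'll continue.

Call:
step_arm([
  [[0,0,0],[0.01,0,-0.032],-1],
  [[0,0,0],[0.02,0,-0.06],-1],
  [[0,0,0],[0.02,0,-0.06],-1],
])

```text
t: 6.7
ee_pos: [550.7, 65.5, 112.5]
orientation: [-0.086, 2.829, 0.016]
ft_force: [0.3, 1.4, 3.0]
width: 13.9
grasp_force: 30.0
```

```bash
python3 -c "
from mv import *
go(W([0,80,22]),knob(-.05))"
```

```text
t 6.7 q [ 0.1   0.39  2.07 -0.03  0.37 -1.5 ] loc [-0.1 79.5 22.6] ft [0.3 1.4 3. ] m [ 0.35 -0.18  0.2 ] w 13.9 30.0
target [551.1  66.  112. ] shift/300 [-0.0009  0.0015  0.002 ] rot/1.5 [ 0.0098  0.0002 -0.0354] mm [-0.3  0.5  0.6] rad [ 0.015  0.    -0.053]
```

Call:
step_arm([
  [[0,0,0],[0.01,0,-0.035],-1],
  [[0,0,0],[0.01,0,-0.035],-1],
  [[0,0,0],[0.01,0,-0.035],-1],
])

```text
t: 6.95
ee_pos: [550.7, 65.3, 112.5]
orientation: [-0.152, 2.826, -0.015]
ft_force: [-0.2, 6.1, 3.0]
width: 14.2
grasp_force: 30.8
```

```bash
python3 -c "
from mv import *
s=get_obs();print(s['moment']@F)
go(W([0,80,22]),knob(-.1))"
```

```text
[ 1.09041424 -0.08181435 -1.03706156]
t 6.95 q [ 0.11  0.39  2.07 -0.08  0.37 -1.5 ] loc [-0.1 79.4 22.6] ft [-0.2  6.1  3. ] m [ 1.49  0.02 -0.22] w 14.2 30.8
target [551.1  66.  112. ] shift/300 [-0.001   0.0021  0.0019] rot/1.5 [ 0.0101  0.0002 -0.0346] mm [-0.3  0.6  0.6] rad [ 0.015  0.    -0.052]
```

The torque jumped to 1 N m about the axis, so the knob is at the end stop. I'll release and retreat.

Call:
step_arm([
  [[0,0,0],[0,0,0],0.2],
  [[0,0,0],[0,0,0],0.2],
  [[0,0,0],[0,0,0],0.2],
  [[0,0,0],[0,0,0],0.2],
  [[0,0,0],[0,0,0],0.2],
  [[0,0,0],[0,0,0],0.2],
  [[0,0,0],[0,0,0],0.2],
  [[0,0,-0.1],[0,0,0],0.2],
  [[0,0,-0.2],[0,0,0],0.2],
  [[0,0,-0.3],[0,0,0],0.2],
  [[0,0,-0.35],[0,0,0],0.2],
  [[0,0,-0.35],[0,0,0],0.2],
])

```text
t: 7.95
ee_pos: [519.4, 64.9, 215.7]
orientation: [-0.16, 2.82, -0.018]
ft_force: [0.6, -0.2, 0.6]
width: 52.4
grasp_force: 0.0
```

```bash
python3 -c "
from mv import *
import cv2
go(W([0,80,22]),knob(0))
i=get_image('wrist');d['w']=i
cv2.imwrite('pics/w3.png',cv2.resize(i['pixels'][:,:,::-1],(800,600),interpolation=cv2.INTER_CUBIC))
print(((proj('w',[W([-32.5,80,44]),W([32.5,80,44]),W([0,0,0]),W([0,-80,0]),W([0,-80,36]),W([-60,0,0]),W([60,0,0])])+.5)*1.5625-.5).round().tolist())"
```

```text
t 7.95 q [ 0.12  0.16  2.07 -0.06  0.6  -1.52] loc [ 33.5  81.  125.1] ft [ 0.6 -0.2  0.6] m [ 0.08  0.15 -0.04] w 52.4 0.0
target [551.1  66.  112. ] shift/300 [0.007  0.0028 0.3615] rot/1.5 [-0.0106  0.0035  0.0328] mm [  2.1   0.8 108.4] rad [-0.016  0.005  0.049]
[[404.0, 237.0], [399.0, 345.0], [288.0, 285.0], [174.0, 279.0], [144.0, 278.0], [292.0, 200.0], [284.0, 370.0]]
```

View pics/w3.png

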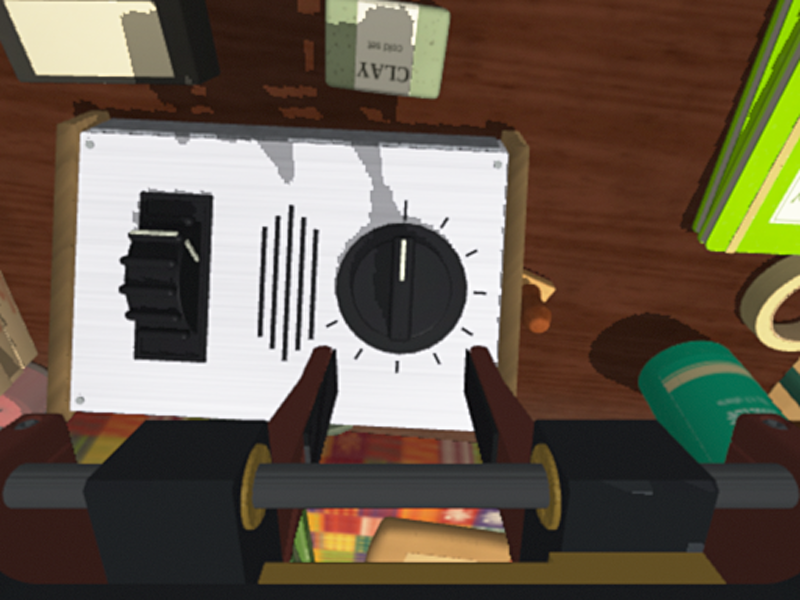

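The wrist picture shows the knob bar from (404,238) to (399,340), parallel to the slots with the pointer at the front, so the bass is at its stop. The wheel slot centre (174,277) matches the prediction (174,279). Next I'll close the fingers, point the tool straight down and push one rib per stroke with the front edge.

```bash
cat >> mv.py <<'E'
DOWN=F@R.from_euler('y',a).as_matrix()@(np.c_[np.cross([0,1,0],[0,0,-1]),[0,1,0],[0,0,-1]].astype(float))
S=W([-26,-80,36.7])
E
python3 -c "
from mv import *
go(S+[0,0,50],DOWN)"
```

```text
t 8.0 q [ 0.12  0.17  2.07 -0.06  0.6  -1.52] loc [ 32.2  80.9 124. ] ft [ 0.7 -1.  -0.5] m [0.01 0.14 0.04] w 52.9 0.0
target [532.  -95.6 159.1] shift/300 [ 0.0754 -0.5304  0.185 ] rot/1.5 [-0.0157  0.2094  0.0309] mm [  22.6 -159.1   55.5] rad [-0.024  0.314  0.046]
```

Call:
step_arm([
  [[0,-0.14,0],[0,0.05,0.01],-1],
  [[0,-0.27,0],[0,0.1,0.02],-1],
  [[0,-0.4,0],[-0.01,0.15,0.03],-1],
  [[0.04,-0.53,0.05],[-0.016,0.21,0.031],-1],
  [[0.075,-0.53,0.12],[-0.016,0.21,0.031],-1],
  [[0.075,-0.53,0.185],[-0.016,0.21,0.031],-1],
  [[0.075,-0.53,0.185],[-0.016,0.21,0.031],-1],
  [[0.075,-0.53,0.185],[-0.016,0.21,0.031],-1],
  [[0.075,-0.53,0.185],[-0.016,0.21,0.031],-1],
  [[0.075,-0.53,0.185],[-0.016,0.21,0.031],-1],
])

```text
t: 8.83
ee_pos: [531.6, -95.3, 158.2]
orientation: [0.105, -3.136, 0.0]
ft_force: [0.1, 0.1, 0.9]
width: 0.2
grasp_force: 0.0
```

```bash
cat > wheel.py <<'E'
from mv import *
import cv2
def mark(save=None):
    i=get_image('top');j=get_image('scene')
    for n,im in(('top',i),('scene',j)):
        d[n]=im
        for k in range(-2,4):
            t=np.radians(-33.75+22.5*k)
            L=[[50*np.sin(t),-80+y,50*np.cos(t)-14] for y in(-10,0,10)]
            uv=proj(n,[W(l) for l in L]);m=[int(im['pixels'][int(round(v))-2:int(round(v))+3,int(round(u))-2:int(round(u))+3].min(2).max()) for u,v in uv]
            print(n,k,uv[1].round(),m)
    if save: cv2.imwrite(save,cv2.resize(j['pixels'][125:250,180:340,::-1],None,fx=4,fy=4,interpolation=cv2.INTER_CUBIC))
E
python3 -c "
from wheel import *
go(S,DOWN)
mark()"
```

```text
t 8.8333 q [-0.2   0.39  1.86 -0.    0.89 -1.84] loc [  1.8 -79.6  77.1] ft [0.1 0.1 0.9] m [ 0.01 -0.04  0.02] w 0.2 0.0
target [532.  -95.6 109.1] shift/300 [-0.0018 -0.0012  0.1636] rot/1.5 [-0.     -0.0023  0.0004] mm [-0.5 -0.3 49.1] rad [-0.    -0.003  0.001]
top -2 [329. 208.] [224, 225, 226]
top -1 [330. 208.] [224, 225, 226]
top 0 [332. 205.] [224, 222, 226]
top 1 [334. 199.] [217, 218, 221]
top 2 [335. 190.] [206, 211, 212]
top 3 [336. 180.] [185, 193, 192]
scene -2 [295. 183.] [40, 40, 48]
scene -1 [297. 177.] [211, 25, 25]
scene 0 [296. 169.] [214, 196, 131]
scene 1 [293. 162.] [211, 209, 41]
scene 2 [288. 157.] [214, 211, 160]
scene 3 [283. 154.] [212, 212, 198]
```

Call:
step_arm([
  [[0,0,0.05],[0,0,0],-1],
  [[0,0,0.1],[0,0,0],-1],
  [[0,0,0.13],[0,0,0],-1],
  [[0,0,0.15],[0,0,0],-1],
  [[0,0,0.163],[0,0,0],-1],
  [[0,0,0.163],[0,0,0],-1],
])

```text
t: 9.43
ee_pos: [530.8, -95.6, 108.2]
orientation: [0.104, -3.135, -0.0]
ft_force: [-0.4, -0.1, 0.2]
width: 0.1
grasp_force: 0.0
```

```bash
python3 -c "
from mv import *
go(W([-20,-80,36.7]),DOWN);go(W([-8,-80,36.7]),DOWN)"
```

```text
t 9.4333 q [-0.2   0.47  1.89 -0.    0.79 -1.84] loc [-27.5 -79.8  36.6] ft [-0.4 -0.1  0.2] m [ 0.03  0.01 -0.01] w 0.1 0.0
target [536.9 -95.3 112.6] shift/300 [-0.0203 -0.0005 -0.0147] rot/1.5 [ 0.0003 -0.0034 -0.    ] mm [-6.1 -0.2 -4.4] rad [ 0.    -0.005 -0.   ]
t 9.4333 q [-0.2   0.47  1.89 -0.    0.79 -1.84] loc [-27.5 -79.8  36.6] ft [-0.4 -0.1  0.2] m [ 0.03  0.01 -0.01] w 0.1 0.0
target [546.7 -94.7 119.5] shift/300 [-0.0529 -0.0005 -0.0378] rot/1.5 [ 0.0003 -0.0034 -0.    ] mm [-15.9  -0.1 -11.3] rad [ 0.    -0.005 -0.   ]
```

Call:
step_arm([
  [[-0.009,0,-0.006],[0,0,0],-1],
  [[-0.018,0,-0.013],[0,0,0],-1],
  [[-0.027,0,-0.019],[0,0,0],-1],
  [[-0.027,0,-0.019],[0,0,0],-1],
])

```text
t: 9.77
ee_pos: [539.9, -95.2, 115.2]
orientation: [0.104, -3.137, 0.0]
ft_force: [-1.0, -0.0, 0.6]
width: 0.7
grasp_force: 0.5
```

```bash
python3 -c "
from mv import *
go(W([-8,-80,36.7]),DOWN);print(get_obs()['ft_force']@F)"
```

```text
t 9.7667 q [-0.2   0.46  1.87 -0.    0.81 -1.83] loc [-16.  -80.1  37.1] ft [-1.  -0.   0.6] m [0.02 0.21 0.05] w 0.7 0.5
target [546.7 -94.7 119.5] shift/300 [-0.0226  0.0005 -0.0142] rot/1.5 [-0.0001 -0.0022 -0.0001] mm [-6.8  0.1 -4.3] rad [-0.    -0.003 -0.   ]
[-0.45228443  0.01422077  1.01426991]
```

Call:
step_arm([
  [[-0.006,0,-0.004],[0,0,0],-1],
  [[-0.011,0,-0.008],[0,0,0],-1],
  [[-0.011,0,-0.008],[0,0,0],-1],
])

```text
t: 10.02
ee_pos: [543.5, -95.1, 117.3]
orientation: [0.104, -3.137, 0.0]
ft_force: [-0.3, -0.0, 3.0]
width: 0.1
grasp_force: 1.4
```

```bash
python3 -c "
from mv import *
go(W([-8,-80,36.7]),DOWN);print(get_obs()['ft_force']@F)"
```

```text
t 10.0167 q [-0.19  0.46  1.86 -0.    0.82 -1.83] loc [-11.9 -80.2  36.8] ft [-0.3 -0.   3. ] m [0.05 0.07 0.  ] w 0.1 1.4
target [546.7 -94.7 119.5] shift/300 [-0.0108  0.0006 -0.0072] rot/1.5 [-0.0001 -0.0018 -0.0002] mm [-3.2  0.2 -2.2] rad [-0.    -0.003 -0.   ]
[1.49751833e+00 1.58781229e-03 2.62901923e+00]
```

Call:
step_arm([
  [[-0.006,0,-0.004],[0,0,0],-1],
  [[-0.011,0,-0.008],[0,0,0],-1],
  [[-0.011,0,-0.008],[0,0,0],-1],
])

```text
t: 10.27
ee_pos: [546.4, -94.8, 119.2]
orientation: [0.104, -3.136, 0.0]
ft_force: [-0.1, -0.1, 0.9]
width: 0.4
grasp_force: 0.0
```

```bash
python3 -c "
from mv import *
go(W([-8,-80,36.7]),DOWN);print(get_obs()['ft_force']@F)"
```

```text
t 10.2667 q [-0.19  0.47  1.85 -0.    0.83 -1.83] loc [ -8.5 -80.1  36.7] ft [-0.1 -0.1  0.9] m [-0.   -0.03  0.03] w 0.4 0.0
target [546.7 -94.7 119.5] shift/300 [-0.0012  0.0003 -0.001 ] rot/1.5 [ 0.0001 -0.0024 -0.0002] mm [-0.4  0.1 -0.3] rad [ 0.    -0.004 -0.   ]
[ 0.47398389 -0.10178696  0.79850429]
```

The push force rose and then fell to zero, so the wheel snapped over. I'll lift clear to the right and check the white mark numerically in the scene camera.

Call:
step_arm([
  [[0,0,-0.1],[0,0,0],-1],
  [[0,0,-0.22],[0,0,0],-1],
  [[0,-0.1,-0.3],[0,0,0],-1],
  [[0.02,-0.22,-0.3],[0,0,0],-1],
  [[0.05,-0.35,-0.3],[0,0,0],-1],
  [[0.06,-0.45,-0.3],[0,0,0],-1],
  [[0.06,-0.45,-0.3],[0,0,0],-1],
  [[0.06,-0.45,-0.3],[0,0,0],-1],
])

```text
t: 10.93
ee_pos: [536.7, -231.8, 208.7]
orientation: [0.099, -3.135, -0.001]
ft_force: [-0.1, 0.9, 0.3]
width: 0.8
grasp_force: 0.0
```

```bash
cat > wheel.py <<'E'
from mv import *
import cv2
d0=dict(d)
def prof(im):
    d['x']=im;g=im['pixels'].min(2).astype(np.float32);out=[]
    T=np.arange(-72,60,3)
    for t in np.radians(T):
        uv=proj('x',[W([50*np.sin(t),-80+y,50*np.cos(t)-14]) for y in np.linspace(-12,12,13)]).astype(np.float32)
        out.append(cv2.remap(g,uv[:,:1].copy(),uv[:,1:].copy(),cv2.INTER_LINEAR).mean())
    return ' '.join(f'{t}:{v:.0f}' for t,v in zip(T,out))
def check(name):
    for n in('scene','top'):
        i=get_image(n)
        print(n,'then',prof(d0[n]));print(n,'now ',prof(i))
        if n=='scene': cv2.imwrite(name,cv2.resize(i['pixels'][125:250,180:340,::-1],None,fx=4,fy=4,interpolation=cv2.INTER_CUBIC))
E
python3 -c "
from wheel import *
check('pics/c1.png');go(S+[0,0,50],DOWN)"
```

```text
scene then -72:24 -69:25 -66:25 -63:25 -60:27 -57:32 -54:38 -51:65 -48:76 -45:76 -42:76 -39:80 -36:120 -33:98 -30:75 -27:74 -24:73 -21:79 -18:69 -15:49 -12:54 -9:87 -6:92 -3:89 0:89 3:68 6:55 9:72 12:106 15:117 18:109 21:96 24:75 27:79 30:113 33:136 36:135 39:128 42:121 45:112 48:102 51:91 54:78 57:63
scene now  -72:24 -69:24 -66:24 -63:25 -60:27 -57:32 -54:37 -51:64 -48:76 -45:75 -42:74 -39:59 -36:41 -33:54 -30:70 -27:73 -24:72 -21:77 -18:71 -15:111 -12:137 -9:107 -6:91 -3:87 0:88 3:68 6:54 9:71 12:104 15:116 18:108 21:94 24:74 27:78 30:111 33:135 36:134 39:127 42:120 45:111 48:101 51:90 54:78 57:63
top then -72:17 -69:16 -66:16 -63:16 -60:16 -57:17 -54:18 -51:22 -48:28 -45:40 -42:62 -39:86 -36:100 -33:88 -30:51 -27:33 -24:21 -21:15 -18:13 -15:16 -12:26 -9:31 -6:24 -3:21 0:22 3:21 6:18 9:26 12:32 15:29 18:34 21:37 24:36 27:25 30:26 33:32 36:28 39:30 42:28 45:25 48:22 51:28 54:30 57:25
top now  -72:16 -69:16 -66:16 -63:16 -60:16 -57:16 -54:17 -51:17 -48:18 -45:18 -42:17 -39:16 -36:19 -33:25 -30:30 -27:29 -24:21 -21:18 -18:45 -15:108 -12:131 -9:67 -6:27 -3:22 0:22 3:21 6:18 9:26 12:32 15:29 18:34 21:38 24:38 27:26 30:27 33:32 36:29 39:31 42:29 45:25 48:22 51:28 54:30 57:24
t 11.0333 q [-0.42  0.38  1.73 -0.    1.03 -2.06] loc [  27.7 -214.3  120.5] ft [0.  1.  0.3] m [ 0.04  0.02 -0.05] w 0.5 0.0
target [532.  -95.6 159.1] shift/300 [-0.0143  0.4475  0.1652] rot/1.5 [ 0.0007 -0.0035 -0.0003] mm [ -4.3 134.2  49.6] rad [ 0.001 -0.005 -0.   ]
```

The mark moved from about −35° to −12° in both cameras, which is exactly one click. Second stroke.

Call:
step_arm([
  [[-0.014,0.13,0],[0,0,0],-1],
  [[-0.014,0.26,0],[0,0,0],-1],
  [[-0.014,0.39,0],[0,0,0],-1],
  [[-0.014,0.447,0.08],[0,0,0],-1],
  [[-0.014,0.447,0.165],[0,0,0],-1],
  [[-0.014,0.447,0.165],[0,0,0],-1],
  [[-0.014,0.447,0.165],[0,0,0],-1],
  [[-0.014,0.447,0.23],[0,0,0],-1],
  [[-0.014,0.447,0.28],[0,0,0],-1],
  [[-0.014,0.447,0.31],[0,0,0],-1],
  [[-0.014,0.447,0.332],[0,0,0],-1],
  [[-0.014,0.447,0.332],[0,0,0],-1],
])

```text
t: 12.03
ee_pos: [531.8, -96.7, 109.1]
orientation: [0.103, -3.134, -0.001]
ft_force: [-0.0, -0.9, -0.0]
width: 0.5
grasp_force: 0.0
```

```bash
python3 -c "
from mv import *
go(W([-8.5,-80,36.7]),DOWN)"
```

```text
t 12.0333 q [-0.2   0.47  1.89 -0.    0.79 -1.84] loc [-26.3 -81.   36.8] ft [-0.  -0.9 -0. ] m [ 0.03  0.04 -0.05] w 0.5 0.0
target [546.3 -94.7 119.2] shift/300 [-0.0487  0.0035 -0.034 ] rot/1.5 [ 0.0004 -0.0037 -0.0004] mm [-14.6   1.  -10.2] rad [ 0.001 -0.005 -0.001]
```

Call:
step_arm([
  [[-0.008,0,-0.006],[0,0,0],-1],
  [[-0.016,0,-0.011],[0,0,0],-1],
  [[-0.024,0,-0.017],[0,0,0],-1],
  [[-0.03,0,-0.021],[0,0,0],-1],
  [[-0.036,0,-0.025],[0,0,0],-1],
  [[-0.042,0,-0.03],[0,0,0],-1],
  [[-0.048,0,-0.034],[0,0,0],-1],
  [[-0.048,0,-0.034],[0,0,0],-1],
  [[-0.048,0,-0.034],[0,0,0],-1],
])

```text
t: 12.78
ee_pos: [546.7, -95.6, 119.7]
orientation: [0.104, -3.136, -0.0]
ft_force: [0.1, 1.1, 0.4]
width: 0.4
grasp_force: 0.0
```

Call:
step_arm([
  [[0,0,-0.1],[0,0,0],-1],
  [[0,0,-0.22],[0,0,0],-1],
  [[0,-0.1,-0.3],[0,0,0],-1],
  [[0.02,-0.22,-0.3],[0,0,0],-1],
  [[0.05,-0.35,-0.3],[0,0,0],-1],
  [[0.06,-0.45,-0.3],[0,0,0],-1],
  [[0.06,-0.45,-0.3],[0,0,0],-1],
  [[0.06,-0.45,-0.3],[0,0,0],-1],
])

```text
t: 13.45
ee_pos: [537.3, -232.7, 209.3]
orientation: [0.099, -3.135, -0.001]
ft_force: [-0.3, -0.1, -0.1]
width: 0.8
grasp_force: 0.0
```

```bash
python3 -c "
from wheel import *
check('pics/c2.png');go(S+[0,0,50],DOWN)" | grep -v then
```

```text
scene now  -72:24 -69:24 -66:24 -63:24 -60:27 -57:31 -54:37 -51:64 -48:76 -45:75 -42:74 -39:59 -36:41 -33:55 -30:70 -27:73 -24:72 -21:77 -18:68 -15:48 -12:53 -9:86 -6:90 -3:87 0:88 3:69 6:92 9:156 12:149 15:125 18:108 21:94 24:74 27:78 30:111 33:134 36:133 39:127 42:120 45:111 48:101 51:90 54:77 57:63
top now  -72:16 -69:16 -66:16 -63:16 -60:16 -57:16 -54:17 -51:17 -48:18 -45:18 -42:17 -39:17 -36:19 -33:26 -30:30 -27:29 -24:20 -21:14 -18:13 -15:17 -12:25 -9:31 -6:24 -3:21 0:22 3:23 6:62 9:155 12:125 15:40 18:35 21:38 24:36 27:24 30:27 33:32 36:29 39:30 42:29 45:25 48:21 51:28 54:30 57:24
t 13.55 q [-0.43  0.38  1.73 -0.    1.04 -2.06] loc [  28.4 -215.1  120.7] ft [ 0.4 -0.2  0.1] m [-0.01  0.05 -0.02] w 0.1 0.0
target [532.  -95.6 159.1] shift/300 [-0.0126  0.4503  0.1672] rot/1.5 [ 0.0007 -0.0036 -0.0003] mm [ -3.8 135.1  50.1] rad [ 0.001 -0.005 -0.   ]
```

The mark is at +10°, so two clicks. Third stroke.

Call:
step_arm([
  [[-0.013,0.13,0],[0,0,0],-1],
  [[-0.013,0.26,0],[0,0,0],-1],
  [[-0.013,0.39,0],[0,0,0],-1],
  [[-0.013,0.45,0.08],[0,0,0],-1],
  [[-0.013,0.45,0.167],[0,0,0],-1],
  [[-0.013,0.45,0.167],[0,0,0],-1],
  [[-0.013,0.45,0.167],[0,0,0],-1],
  [[-0.013,0.45,0.23],[0,0,0],-1],
  [[-0.013,0.45,0.28],[0,0,0],-1],
  [[-0.013,0.45,0.31],[0,0,0],-1],
  [[-0.013,0.45,0.334],[0,0,0],-1],
  [[-0.013,0.45,0.334],[0,0,0],-1],
])

```text
t: 14.55
ee_pos: [532.0, -96.7, 109.0]
orientation: [0.103, -3.134, -0.001]
ft_force: [-0.6, 0.1, -0.1]
width: 0.2
grasp_force: 0.0
```

```bash
python3 -c "
from mv import *
go(W([-8.5,-80,36.7]),DOWN)"
```

```text
t 14.55 q [-0.2   0.47  1.89 -0.    0.79 -1.84] loc [-26.2 -81.   36.6] ft [-0.6  0.1 -0.1] m [ 0.05 -0.02  0.02] w 0.2 0.0
target [546.3 -94.7 119.2] shift/300 [-0.0478  0.0035 -0.0343] rot/1.5 [ 0.0004 -0.0037 -0.0004] mm [-14.4   1.1 -10.3] rad [ 0.001 -0.006 -0.001]
```

Call:
step_arm([
  [[-0.008,0,-0.006],[0,0,0],-1],
  [[-0.016,0,-0.011],[0,0,0],-1],
  [[-0.024,0,-0.017],[0,0,0],-1],
  [[-0.03,0,-0.021],[0,0,0],-1],
  [[-0.036,0,-0.025],[0,0,0],-1],
  [[-0.042,0,-0.03],[0,0,0],-1],
  [[-0.048,0,-0.034],[0,0,0],-1],
  [[-0.048,0,-0.034],[0,0,0],-1],
  [[-0.048,0,-0.034],[0,0,0],-1],
])

```text
t: 15.3
ee_pos: [547.0, -95.5, 119.6]
orientation: [0.104, -3.136, -0.0]
ft_force: [-0.8, 0.7, -0.0]
width: 0.4
grasp_force: 0.0
```

Call:
step_arm([
  [[0,0,-0.1],[0,0,0],-1],
  [[0,0,-0.22],[0,0,0],-1],
  [[0,-0.1,-0.3],[0,0,0],-1],
  [[0.02,-0.22,-0.3],[0,0,0],-1],
  [[0.05,-0.35,-0.3],[0,0,0],-1],
  [[0.06,-0.45,-0.3],[0,0,0],-1],
  [[0.06,-0.45,-0.3],[0,0,0],-1],
  [[0.06,-0.45,-0.3],[0,0,0],-1],
  [[0.06,-0.45,-0.3],[0,0,0],-1],
  [[0.06,-0.45,-0.3],[0,0,0],-1],
])

```text
t: 16.13
ee_pos: [537.9, -230.2, 209.3]
orientation: [0.105, -3.135, -0.001]
ft_force: [0.0, 0.8, -0.1]
width: 0.9
grasp_force: 0.0
```

```bash
python3 -c "
from wheel import *
check('pics/c3.png')" | grep -v then
```

```text
scene now  -72:24 -69:24 -66:24 -63:24 -60:27 -57:32 -54:38 -51:64 -48:75 -45:75 -42:75 -39:60 -36:41 -33:55 -30:70 -27:73 -24:72 -21:78 -18:68 -15:48 -12:52 -9:86 -6:90 -3:87 0:88 3:68 6:54 9:71 12:104 15:116 18:108 21:95 24:80 27:109 30:158 33:170 36:154 39:136 42:123 45:112 48:101 51:90 54:77 57:63
top now  -72:16 -69:16 -66:16 -63:16 -60:16 -57:16 -54:17 -51:17 -48:17 -45:18 -42:17 -39:17 -36:20 -33:25 -30:30 -27:29 -24:21 -21:15 -18:13 -15:16 -12:25 -9:31 -6:24 -3:21 0:23 3:21 6:18 9:26 12:32 15:29 18:34 21:38 24:38 27:37 30:118 33:175 36:75 39:32 42:29 45:25 48:21 51:28 54:30 57:24
```

View pics/c3.png

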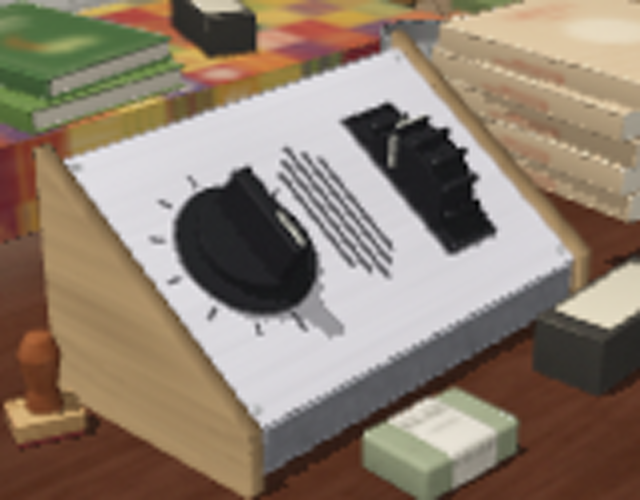

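The mark is at +33° (around (395,145) in the crop), which is three clicks. The knob bar lies along the slope with its pointer at the front, about (292,228), and the soap, match box and stamp are where they were. I'll hand the job in.

```bash
python3 -c "
from workcell import *
print(close_job())"
```

```text
the job is handed in; nothing more can be done
None
```

The bass knob is at its anticlockwise end stop, the volume wheel is exactly three clicks up, the soap, match box and stamp are where they were, and the job is handed in at about 16 s; no verdict came back.

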